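# Feel along the bead row of a carved frame

## Robot

A 6-joint arm with a two-finger parallel gripper is mounted at the origin on the work surface. World frame = base frame: x ahead of the robot, y to its left, z up, the work surface at z = 0. Lengths are in m, angles in rad, forces in N, time in s.
With the tool pointing down it reaches from about 0.35 to 0.775 m from the base axis. Payload 5.5 kg.
Tool frame: the origin (TCP) lies midway between the tips of the shut fingers; the grasp point (between the pads) lies 19 mm behind it; z points along the fingers, y is the line along which they close (so a half turn about z gives the same grasp; the last joint's range is limited). The gripper opens to 85 mm and grips with 20 to 120 N. Pads are 22 mm wide; open, the fingers measure 114 mm over their backs; the gripper's body (76 mm by 85 mm) begins 54 mm behind the grasp point. The pads swing forward as they close: fully open they stand 13 mm farther back than shut.
Start: joints at [0.982, 0.313, 0.046, 1.304, 0, 1.431], TCP at [0.25, 0.518, 0.231] pointing down, gripper open.
Joint ranges: [-2.76, 2.76], [-0.86, 1.69], [-1.03, 1.26], [-2.2, 2.34], [-1.47, 1.5], [-3.14, 3.14]. Speed limits (rad/s): [2.57, 2.57, 3.14, 3.14, 3.14, 3.14].

## Interface

Orientations are given as a unit quaternion [w, x, y, z].
In Python, from workcell import env gives the robot as it stands.
- The arm moves only by the tool move_arm, never from a script. Its argument "targets" is a list of rows, each a list of 3 entries, a list of its own where there are three numbers: the shift along the tool's x, y, z in mm, then the turn, a rotation vector about the tool's x, y, z in units of 10 degrees (1.0 is 10 degrees), then the closure, from -1 (fully open) to 1 (shut). In form: [[[dx, dy, dz], [ax, ay, az], gripper], ...]. A call has 1 to 5 rows; each row is the pose to reach, as a shift and turn from the pose commanded when the call began, along the tool's axes at that moment; what a row does not reach only later rows make up. A row lasts 1/8 s, in which the tool goes at most 62.5 mm and 10.7 degrees, less where a joint would pass 70% of its speed; a pose out of reach is approached as far as the arm can. A call with a gripper value outside its range is refused whole. The fingers move at their own pace and stop on an object; "squeeze" is the grip in N (left out, the last holds). Time passes only in rows, so rows that repeat a pose let the fingers close. It gives the time, the measured TCP pose, the force, the opening and the grip force at its end, in the units of the state.
- env.get_state(): the state, without advancing time (a new reading comes with each control period).
- env.read_camera(name): name is "scene" or "top"; returns a dict with "pixels" (384x512x3 uint8, red, green, blue), "fovy" (degrees; the focal length in pixels is half the picture's height over the tangent of half this angle, whatever the lens; pixels are square), "cx", "cy" (the principal point, pixels), "dist_coeffs" ([k1, k2, p1, p2, k3] as OpenCV has them; the pictures are not rectified), "extrinsics" (4x4, takes a point from world to camera coordinates). Camera axes: x right, y up, looking along -z (the intrinsics and any distortion apply to the point x, -y, -z); pixel columns grow to the right and rows downward; lengths in m; the calibration is good to about 2 mm. A picture is of the moment at which its call begins. There is no depth.
- env.hand_in(): hands the job in; it is judged then, once.
Trained networks look in a picture, given as the dict that the camera call returned (one of the last four; its "shot" number tells which), for a name from the list of things; names that differ only in an ending like _2 or _b are one class to them, and where a whole thing is asked for, a point or a joint stands for the part that bears it (a point fixed in the world has none). Each returns a list of dicts, best first, with "confidence" (0 to 1); they miss things now and then, are a little off and sometimes report something else, mostly with a low value. They report only what shows in the picture. A call takes as long as a camera call.
- env.spot_in(thing, picture): "centre" ([x, y, z] in m, in world coordinates, good to about 4 mm: the middle of the surface that is visible of it).
- env.regions_of(thing, picture): "mask" (384x512 bool, what is visible of it).
- env.landmark_of(thing, picture): "centre" ([x, y, z] in m, in world coordinates, good to about 4 mm: a listed point, or the origin of a listed thing).
The state is a dict: "clock": time; "joint_pos": joint angles; "qvel": joint speeds; "tau": joint torques, N m; "tcp_pos": TCP position; "orientation": TCP orientation; "wrist_force": force on the tool from outside, world axes, zero at the start; "ft_torque": the same for the moment, N m; "finger_gap": finger opening in m; "grip_force": force on a finger pad.
Only numpy, scipy, OpenCV 4.12 (cv2) and the standard library are available. Lean on these libraries where they do the work, as an engineer would, in place of code of your own. Each camera call takes 0.05 s, during which the arm holds its last target. There are 200 camera calls.

## Task

Run the fingertips along the row of beads on the carved frame rail, as a carver feels for a loose or uneven bead: set them down lightly on the first bead at the plain sawn end and follow the curve on the bead tops, without lifting off on the way, to the last bead beside the carved flower, then lift clear. Keep the touch light and do not shift or lift the rail on its foam rests; leave the gouges, the jar and the stone where they lie.

Things in the scene. Friction and masses are not known exactly. Their poses are not given: they have to be found in the camera images.
- rail: Curved frame moulding, dark wood with gilt carving, 0.9 kg, loose, face up on two foam-capped rests, underside 48 mm above the bench. Flat arc, 80 mm wide, 350 mm long, inner edge radius 285 mm. Origin: underside, midway along and across; z up, x out of the curve (arc centre 325 mm off in -x), y along the rail. Beads run near the inner edge, crests 33 mm above the underside; outer edge is 37 mm high.
- rests: Two plywood boards fixed to the bench with foam caps (top 48 mm up) that carry the rail; same frame as the rail, but at bench level. The foam gives a little under a finger: the rail sinks about 0.5 mm per newton pressed anywhere on the bead row, and rises again when let go.
- sawn_end (a point): Plain, sawn-off end of the rail (its -y end): middle of the end face's top edge, 20 mm above the underside. The bead row starts about 50 mm from this end.
- flower (a point): Top of the carved gilt flower, 55 mm across, near the rail's +y end; 41 mm above the underside, 8 mm higher than the bead crests. The bead row stops 60 mm from the flower's middle.
- bead_1: The first bead, at the plain sawn end of the row (about 50 mm from the sawn end): gilt half-ball, 14 mm across, standing 7 mm out of the rail, fixed to it. Origin: centre of the ball, 7 mm under its crest. Beads follow one another every 15 mm along an arc of radius 297 mm.
- bead_2: Bead number 2 of the row, counted from the plain end: gilt half-ball, 14 mm across, standing 7 mm out of the rail, fixed to it. Origin: centre of the ball, 7 mm under its crest. Beads follow one another every 15 mm along an arc of radius 297 mm.
- bead_3: Bead number 3 of the row, counted from the plain end: gilt half-ball, 14 mm across, standing 7 mm out of the rail, fixed to it. Origin: centre of the ball, 7 mm under its crest. Beads follow one another every 15 mm along an arc of radius 297 mm.
- bead_4: Bead number 4 of the row, counted from the plain end: gilt half-ball, 14 mm across, standing 7 mm out of the rail, fixed to it. Origin: centre of the ball, 7 mm under its crest. Beads follow one another every 15 mm along an arc of radius 297 mm.
- bead_5: Bead number 5 of the row, counted from the plain end: gilt half-ball, 14 mm across, standing 7 mm out of the rail, fixed to it. Origin: centre of the ball, 7 mm under its crest. Beads follow one another every 15 mm along an arc of radius 297 mm.
- bead_6: Bead number 6 of the row, counted from the plain end: gilt half-ball, 14 mm across, standing 7 mm out of the rail, fixed to it. Origin: centre of the ball, 7 mm under its crest. Beads follow one another every 15 mm along an arc of radius 297 mm.
- bead_7: Bead number 7 of the row, counted from the plain end: gilt half-ball, 14 mm across, standing 7 mm out of the rail, fixed to it. Origin: centre of the ball, 7 mm under its crest. Beads follow one another every 15 mm along an arc of radius 297 mm.
- bead_8: Bead number 8 of the row, counted from the plain end: gilt half-ball, 14 mm across, standing 7 mm out of the rail, fixed to it. Origin: centre of the ball, 7 mm under its crest. Beads follow one another every 15 mm along an arc of radius 297 mm.
- bead_9: Bead number 9 of the row, counted from the plain end: gilt half-ball, 14 mm across, standing 7 mm out of the rail, fixed to it. Origin: centre of the ball, 7 mm under its crest. Beads follow one another every 15 mm along an arc of radius 297 mm.
- bead_10: Bead number 10 of the row, counted from the plain end: gilt half-ball, 14 mm across, standing 7 mm out of the rail, fixed to it. Origin: centre of the ball, 7 mm under its crest. Beads follow one another every 15 mm along an arc of radius 297 mm.
- bead_11: Bead number 11 of the row, counted from the plain end: gilt half-ball, 14 mm across, standing 7 mm out of the rail, fixed to it. Origin: centre of the ball, 7 mm under its crest. Beads follow one another every 15 mm along an arc of radius 297 mm.
- bead_12: Bead number 12 of the row, counted from the plain end: gilt half-ball, 14 mm across, standing 7 mm out of the rail, fixed to it. Origin: centre of the ball, 7 mm under its crest. Beads follow one another every 15 mm along an arc of radius 297 mm.
- bead_13: The last bead, next to the carved flower (60 mm from the flower's middle): gilt half-ball, 14 mm across, standing 7 mm out of the rail, fixed to it. Origin: centre of the ball, 7 mm under its crest. Beads follow one another every 15 mm along an arc of radius 297 mm.
- gouge_a: Loose carving gouge lying in the hollow of the curve, 245 mm long, 27 mm thick, narrow blade towards +x of its frame; origin under its middle. To be left alone.
- gouge_b: Loose carving gouge lying outside the curve, 235 mm long, 27 mm thick, wider blade towards +x of its frame; origin under its middle. To be left alone.
- wax_jar: Loose closed jar with a steel lid, 64 mm across, 60 mm high; origin under its middle. To be left alone.
- oilstone: Loose grey sharpening stone, 100 x 45 x 24 mm; origin under its middle. To be left alone.

How it is judged:
On the way, in this order (a step that is already met when the one before it is completed fails the run):
1. the fingers touch bead 1 of 13, counted from the plain sawn end (contact force between the fingers and bead_1 above 0.15 N), for 0.04 s.
2. the fingers touch bead 4 of 13, counted from the plain sawn end (contact force between the fingers and bead_4 above 0.15 N), for 0.04 s.
3. the fingers touch bead 7 of 13, counted from the plain sawn end (contact force between the fingers and bead_7 above 0.15 N), for 0.04 s.
4. the fingers touch bead 10 of 13, counted from the plain sawn end (contact force between the fingers and bead_10 above 0.15 N), for 0.04 s.
5. the fingers touch bead 13 of 13, counted from the plain sawn end (contact force between the fingers and bead_13 above 0.15 N), for 0.04 s.
At the end, for the whole second after the job is handed in: The fingers have touched beads 1, 4, 7, 10 and 13 in this order; the rail lies flat (within 0.04 rad), at rest and within 10 mm of where it was; gouges, jar and stone are within 15 mm of where they were (distance of rail from where it was at the start of the episode below 0.01 m and linear speed of rail below 0.02 m/s and angle between rail's own z axis and vertical below 0.04 rad and distance of each of gouge_a, gouge_b, wax_jar, oilstone from where it was at the start of the episode below 0.015 m).
It fails at once if the fingers press harder than 18 N on the rail or its beads (contact force between the fingers and rail above 18 N).
It fails at once if the rail is shifted or lifted more than 15 mm, or tipped more than 0.25 rad (distance of rail from where it was at the start of the episode above 0.015 m or angle between rail's own z axis and vertical above 0.25 rad).
It fails at once if the fingertips hover over the middle of the row (beads 4 to 10) 10 to 60 mm above the beads instead of running on them (z of the grasp point in the frame of rail between 0.062 and 0.112 m and (horizontal distance between the grasp point and bead_4 below 0.012 m or horizontal distance between the grasp point and bead_5 below 0.012 m or horizontal distance between the grasp point and bead_6 below 0.012 m or horizontal distance between the grasp point and bead_7 below 0.012 m or horizontal distance between the grasp point and bead_8 below 0.012 m or horizontal distance between the grasp point and bead_9 below 0.012 m or horizontal distance between the grasp point and bead_10 below 0.012 m)).
It fails at once if a gouge, the jar or the stone is shoved or lifted more than 20 mm (distance of any of gouge_a, gouge_b, wax_jar, oilstone from where it was at the start of the episode above 0.02 m).
It also fails if it takes over 51 s, if anything falls off the work surface, if the arm or the gripper's body presses on something with over 40 N, if the wrist force passes 120 N, or if a joint passes its speed limit or range.

## Working session

There is one attempt and no reset: what is moved stays moved. The work goes in short steps, Python scripts to look and compute and a tool call to move; the robot and the scene stay as the last step left them, time stands still between calls to the robot, and variables do not carry over. Pictures are saved under pics/ and viewed, at most 10 in all, crops included, and the job is handed in when it is done.

Besides the shell and the picture viewer there is one more tool, called after "Call:" as name(argument=value, ...) on one line, values as JSON. move_arm: Moves the arm, as the interface text tells. Its arguments: {"type":"object","properties":{"targets":{"type":"array","items":{"type":"array"}},"squeeze":{"type":"number"}},"required":["targets"]}

```bash
mkdir -p pics; python3 - <<'E'
from workcell import env
import cv2,numpy as np
s=env.get_state();print({k:np.round(v,3).tolist() for k,v in s.items()})
for n in("top","scene"):
    p=env.read_camera(n);cv2.imwrite(f"pics/{n}0.png",p["pixels"][:,:,::-1])
    for t in("sawn_end","flower","rail","bead_1","bead_13","gouge_a","wax_jar","oilstone"):
        try:
            r=env.landmark_of(t,p);print(n,t,[(np.round(d["centre"],3).tolist(),round(d["confidence"],2)) for d in r[:14]])
        except Exception as e:print(t,e)
E
```

```text
{'clock': 0.0, 'joint_pos': [0.982, 0.314, 0.045, 1.304, -0.0, 1.431], 'qvel': [-0.0, 0.0, 0.0, 0.001, 0.001, -0.0], 'tau': [0.001, -48.063, 29.853, 0.019, 0.0, -0.0], 'tcp_pos': [0.249, 0.518, 0.23], 'orientation': [-0.0, 0.222, 0.975, -0.001], 'wrist_force': [0.354, -0.17, 0.185], 'ft_torque': [-0.007, 0.035, -0.01], 'grip_force': 0.0, 'finger_gap': 0.085}
top sawn_end [([0.51, 0.148, 0.072], 0.6)]
top flower [([0.702, -0.083, 0.087], 0.55)]
top rail [([0.584, -0.003, 0.045], 0.84)]
top bead_1 [([0.564, 0.078, 0.072], 0.62), ([0.659, -0.03, 0.076], 0.61), ([0.626, -0.004, 0.074], 0.6), ([0.605, 0.018, 0.074], 0.59), ([0.551, 0.107, 0.071], 0.56), ([0.593, 0.033, 0.078], 0.5), ([0.637, -0.013, 0.079], 0.5), ([0.646, -0.021, 0.075], 0.43), ([0.558, 0.091, 0.073], 0.39), ([0.568, 0.065, 0.074], 0.39), ([0.615, 0.004, 0.074], 0.39), ([0.574, 0.055, 0.072], 0.38)]
top bead_13 [([0.564, 0.078, 0.072], 0.62), ([0.659, -0.03, 0.076], 0.61), ([0.626, -0.004, 0.074], 0.6), ([0.605, 0.018, 0.074], 0.59), ([0.551, 0.107, 0.071], 0.56), ([0.593, 0.033, 0.078], 0.5), ([0.637, -0.013, 0.079], 0.5
[... 947 characters left out ...]
53, 0.091, 0.074], 0.4), ([0.568, 0.067, 0.074], 0.37), ([0.626, 0.0, 0.072], 0.35)]
scene bead_13 [([0.644, -0.022, 0.074], 0.63), ([0.612, 0.007, 0.074], 0.6), ([0.547, 0.106, 0.072], 0.57), ([0.586, 0.042, 0.077], 0.54), ([0.635, -0.015, 0.072], 0.5), ([0.594, 0.029, 0.079], 0.48), ([0.559, 0.078, 0.068], 0.46), ([0.66, -0.029, 0.072], 0.46), ([0.578, 0.051, 0.073], 0.43), ([0.606, 0.018, 0.071], 0.42), ([0.553, 0.091, 0.074], 0.4), ([0.568, 0.067, 0.074], 0.37), ([0.626, 0.0, 0.072], 0.35)]
scene gouge_a [([0.555, -0.129, 0.002], 0.73), ([0.654, 0.124, 0.0], 0.64), ([0.566, 0.066, 0.076], 0.24)]
scene wax_jar [([0.773, -0.02, 0.004], 0.78)]
scene oilstone [([0.402, 0.043, -0.001], 0.97)]
```

```bash
cat > fit.py <<'E'
from workcell import env
import numpy as np, json
from scipy.optimize import least_squares
P=[]
for n in("top","scene")*2:
    p=env.read_camera(n)
    P+=[d["centre"] for d in env.landmark_of("bead_1",p) if d["confidence"]>.3]
P=np.array(P);P=P[abs(P[:,2]-.074)<.01]
k=np.arange(13)-6
def beads(q):
    a=q[2]+k*.015/.297
    return q[:2]+.297*np.c_[np.cos(a),np.sin(a)]
def res(q):
    d=P[:,None,:2]-beads(q)[None];i=np.argmin((d**2).sum(2),1);return d[range(len(P)),i].ravel()
best=min((least_squares(res,[.825,.22,np.arctan2(-.626,-.78)+o],loss="soft_l1",f_scale=.004) for o in np.linspace(-.06,.06,13)),key=lambda r:r.cost)
q=best.x;B=beads(q);r=np.linalg.norm(res(q).reshape(-1,2),axis=1)
i=np.argmin(((P[:,None,:2]-B)**2).sum(2),1)
print(len(P),q,"rms",np.sqrt((r**2).mean()),"z",P[:,2].mean(),np.bincount(i,minlength=13))
print(B.round(4).tolist())
c=q[:2]
for n,pt in(("sawn",(.509,.1455)),("flower",(.7015,-.083))):print(n,np.linalg.norm(B-np.array(pt),axis=1)[[0,-1]])
json.dump(B.tolist(),open("beads.json","w"))
E
python3 fit.py
```

```text
48 [ 0.82361693  0.21628828 -2.45939211] rms 0.002586832800475898 z 0.07347708333333335 [3 4 3 4 4 4 4 4 4 4 4 3 3]
[[0.5477, 0.1064], [0.5536, 0.0926], [0.5602, 0.0791], [0.5675, 0.066], [0.5754, 0.0532], [0.5839, 0.0409], [0.5931, 0.029], [0.6028, 0.0176], [0.6131, 0.0067], [0.624, -0.0036], [0.6354, -0.0134], [0.6472, -0.0226], [0.6595, -0.0312]]
sawn [0.05505507 0.23211277]
flower [0.24393758 0.06667978]
```

View pics/top0.png

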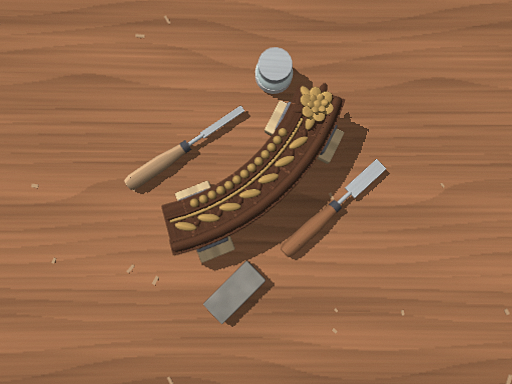

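View pics/scene0.png

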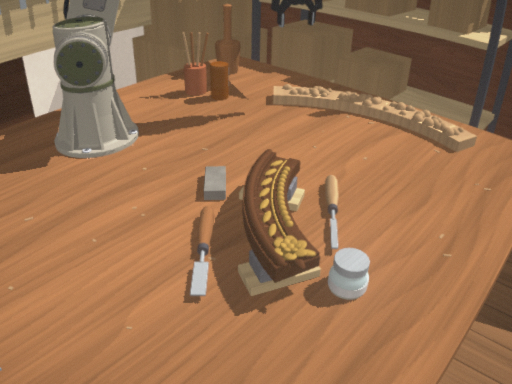

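The top picture shows the sawn end at about (185,230), the beads running from (194,203) to (283,131), and the flower at (318,102). The scene picture shows the same layout. The bead fit agrees with both.

Call:
move_arm(targets=[[[-60,-33,0],[0,0,-1],1],[[-120,-66,20],[0,0,-2],1],[[-180,-99,40],[0,0,-3],1],[[-240,-132,60],[0,0,-4],1],[[-300,-165,80],[0,0,-4.88],1]], squeeze=20)

```text
clock: 1.92
tcp_pos: [0.4153, 0.2864, 0.1684]
orientation: [0.001, -0.197, 0.98, 0.0]
wrist_force: [1.0, 0.8, -0.4]
finger_gap: -0.0002
grip_force: 0.0
```

```bash
cat > nxt.py <<'E'
import sys,json,numpy as np
from workcell import env
from scipy.spatial.transform import Rotation as R
# usage: nxt.py s0(bead index, 1..13) s1 z : 5 rows from bead s0 to s1 in current tool axes
B=np.array(json.load(open("beads.json")))
s=env.get_state();p=s["tcp_pos"];w=s["orientation"];r=R.from_quat(w,scalar_first=True)
a,b,z=map(float,sys.argv[1:4])
n=np.linalg.norm(B-p[:2],axis=1).argmin()+1
print("t",round(s["clock"],2),"tcp",np.round(p,4),"near",n,"F",np.round(s["wrist_force"],2),"gap",round(s["finger_gap"],3))
c=np.array([.82362,.21629])
for u in np.linspace(a,b,6)[1:]:
    h=-2.45939+(u-7)*.015/.297
    t=np.r_[c+.297*np.array([np.cos(h),np.sin(h)]),z]
    rad=np.array([np.cos(h),np.sin(h),0]);zz=np.array([0,0,-1.]);y=np.array([np.sin(h),-np.cos(h),0])
    T=R.from_matrix(np.c_[np.cross(y,zz),y,zz])
    print((r.inv().apply(t-p)*1e3).round(1).tolist(),((r.inv()*T).as_rotvec(degrees=True)/10).round(2).tolist())
E
python3 nxt.py 1 1 0.13|tail -n 9
```

```text
t 1.93 tcp [0.4153 0.2864 0.1684] near 1 F [ 1.05  0.79 -0.44] gap -0.0
[-52.5, -217.3, 38.4] [0.0, 0.01, 0.1]
[-52.5, -217.3, 38.4] [0.0, 0.01, 0.1]
[-52.5, -217.3, 38.4] [0.0, 0.01, 0.1]
[-52.5, -217.3, 38.4] [0.0, 0.01, 0.1]
[-52.5, -217.3, 38.4] [0.0, 0.01, 0.1]
```

Call:
move_arm(targets=[[[-13,-54,10],[0,0,0.1],1],[[-26,-108,20],[0,0,0.1],1],[[-39,-163,30],[0,0,0.1],1],[[-52,-217,38],[0,0,0.1],1],[[-52,-217,38],[0,0,0.1],1]])

```text
clock: 2.55
tcp_pos: [0.5471, 0.1037, 0.1297]
orientation: [0.0, -0.183, 0.983, -0.0]
wrist_force: [-0.3, -0.7, -0.2]
finger_gap: 0.0002
grip_force: 0.0
```

```bash
python3 nxt.py 1 1 0.092; python3 - <<'E'
from workcell import env
import cv2
p=env.read_camera("top");cv2.imwrite("pics/t1.png",cv2.resize(p["pixels"][70:270,130:380,::-1],None,fx=3,fy=3))
E
```

```text
t 2.55 tcp [0.5471 0.1037 0.1297] near 1 F [-0.28 -0.7  -0.18] gap 0.0
[-1.5, 2.3, 37.7] [-0.0, 0.0, -0.06]
[-1.5, 2.3, 37.7] [-0.0, 0.0, -0.06]
[-1.5, 2.3, 37.7] [-0.0, 0.0, -0.06]
[-1.5, 2.3, 37.7] [-0.0, 0.0, -0.06]
[-1.5, 2.3, 37.7] [-0.0, 0.0, -0.06]
```

View pics/t1.png

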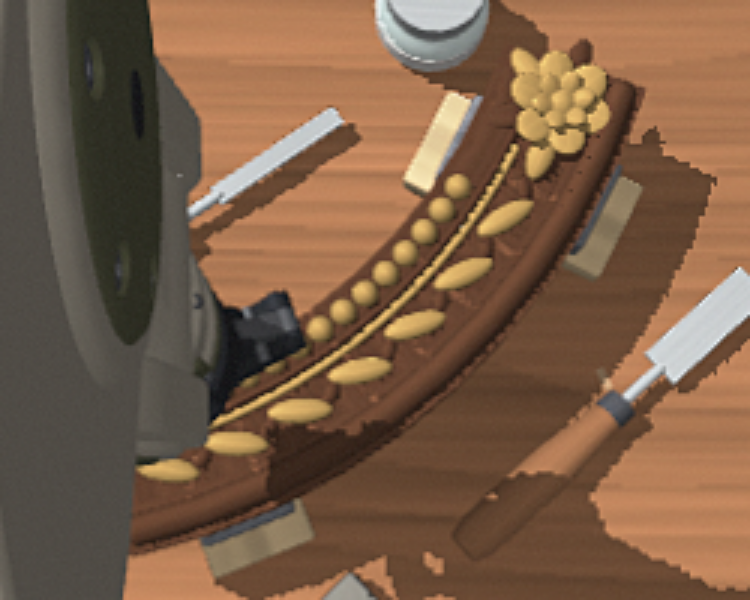

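The gripper is shut over the first beads. The beads further along run up to (458,186), and the flower is at (560,95). The descent is clear.

Call:
move_arm(targets=[[[-1.5,2.5,12],[0,0,0],1],[[-1.5,2.5,24],[0,0,0],1],[[-1.5,2.5,36],[0,0,0],1],[[-1.5,2.5,42],[0,0,0],1],[[-1.5,2.5,44],[0,0,0],1]])

```text
clock: 3.22
tcp_pos: [0.5451, 0.1101, 0.0859]
orientation: [-0.0, -0.186, 0.983, 0.0]
wrist_force: [-0.5, 0.8, -0.5]
finger_gap: 0.0001
grip_force: 0.0
```

Call:
move_arm(targets=[[[0,0,0.5],[0,0,0],1],[[0,0,1],[0,0,0],1],[[0,0,1.5],[0,0,0],1],[[0,0,2],[0,0,0],1],[[0,0,2],[0,0,0],1]])

```text
clock: 3.85
tcp_pos: [0.5456, 0.1098, 0.0846]
orientation: [0.0, -0.186, 0.983, 0.0]
wrist_force: [0.4, 0.1, -0.4]
finger_gap: -0.0
grip_force: 0.0
```

Call:
move_arm(targets=[[[-1,-3,0.5],[0,0,0],1],[[-1,-3,1],[0,0,0],1],[[-1,-3,1.5],[0,0,0],1],[[-1,-3,2],[0,0,0],1],[[-1,-3,2],[0,0,0],1]])

```text
clock: 4.47
tcp_pos: [0.5475, 0.1074, 0.0825]
orientation: [-0.0, -0.186, 0.983, 0.0]
wrist_force: [-0.2, -0.3, 0.3]
finger_gap: 0.0001
grip_force: 0.0
```

Call:
move_arm(targets=[[[0,0,0.5],[0,0,0],1],[[0,0,1],[0,0,0],1],[[0,0,1.5],[0,0,0],1],[[0,0,2],[0,0,0],1],[[0,0,2],[0,0,0],1]])

```text
clock: 5.1
tcp_pos: [0.5476, 0.1074, 0.0806]
orientation: [0.0, -0.186, 0.983, 0.0]
wrist_force: [-0.2, 1.0, 0.4]
finger_gap: -0.0
grip_force: 0.4
```

```bash
python3 nxt.py 1 2.67 0.079
```

```text
t 5.1 tcp [0.5476 0.1074 0.0806] near 1 F [-0.18  1.05  0.37] gap -0.0
[0.2, -6.0, 1.6] [0.0, 0.0, -0.13]
[0.1, -11.0, 1.6] [0.0, 0.0, -0.23]
[-0.2, -16.0, 1.6] [0.0, 0.0, -0.32]
[-0.5, -21.0, 1.6] [0.0, 0.0, -0.42]
[-0.9, -26.0, 1.6] [0.0, 0.0, -0.52]
```

Call:
move_arm(targets=[[[0,0,0.5],[0,0,0],1],[[0,0,1],[0,0,0],1],[[0,0,1.5],[0,0,0],1],[[0,0,1.5],[0,0,0],1],[[0,0,1.5],[0,0,0],1]])

```text
clock: 5.72
tcp_pos: [0.5477, 0.1075, 0.0792]
orientation: [0.0, -0.186, 0.983, 0.0]
wrist_force: [-0.5, 1.3, 3.8]
finger_gap: -0.0002
grip_force: 1.9
```

```bash
for i in 1 ; do python3 nxt.py 1 2.67 0.0785; done; python3 -c "
from workcell import env
import numpy as np
f=[]
for i in range(6): env.read_camera('top'); f.append(env.get_state()['wrist_force'])
print(np.mean(f,0),np.std(f,0))"
```

```text
t 5.72 tcp [0.5477 0.1075 0.0792] near 1 F [-0.51  1.34  3.76] gap -0.0
[0.3, -6.1, 0.7] [0.0, 0.0, -0.13]
[0.1, -11.1, 0.7] [0.0, 0.0, -0.23]
[-0.1, -16.1, 0.7] [0.0, 0.0, -0.32]
[-0.4, -21.1, 0.7] [0.0, 0.0, -0.42]
[-0.8, -26.1, 0.7] [0.0, 0.0, -0.52]
[-1.1580474   1.12058737  3.58792233] [0.38646584 0.42600242 0.74415703]
```

Call:
move_arm(targets=[[[0.2,-6,0],[0,0,-0.13],1],[[0.1,-11,0],[0,0,-0.23],1],[[-0.1,-16,0],[0,0,-0.32],1],[[-0.4,-21,0],[0,0,-0.42],1],[[-0.8,-26,0],[0,0,-0.52],1]])

```text
clock: 6.65
tcp_pos: [0.5579, 0.0832, 0.079]
orientation: [-0.0, -0.231, 0.973, 0.0]
wrist_force: [-1.7, 4.1, 5.0]
finger_gap: 0.0
grip_force: 2.4
```

```bash
python3 nxt.py 2.67 4.33 0.079
```

```text
t 6.65 tcp [0.5579 0.0832 0.079 ] near 3 F [-1.71  4.14  5.02] gap 0.0
[-0.2, -4.7, 0.0] [0.0, 0.0, -0.09]
[-0.3, -9.7, -0.0] [0.0, 0.0, -0.18]
[-0.5, -14.7, -0.0] [0.0, 0.0, -0.28]
[-0.8, -19.7, -0.0] [0.0, 0.0, -0.37]
[-1.2, -24.6, -0.0] [0.0, 0.0, -0.47]
```

Call:
move_arm(targets=[[[-0.2,-4.7,-0.6],[0,0,-0.09],1],[[-0.3,-9.7,-0.6],[0,0,-0.18],1],[[-0.5,-14.7,-0.6],[0,0,-0.28],1],[[-0.8,-19.7,-0.6],[0,0,-0.37],1],[[-1.2,-24.6,-0.6],[0,0,-0.47],1]])

```text
clock: 7.28
tcp_pos: [0.5701, 0.0616, 0.0796]
orientation: [-0.0, -0.27, 0.963, -0.0]
wrist_force: [-1.3, 2.0, 3.6]
finger_gap: 0.0001
grip_force: 1.7
```

```bash
python3 nxt.py 4.33 6 0.079; python3 - <<'E'
from workcell import env
import numpy as np
for n in("top","scene"):
    p=env.read_camera(n)
    for t in("flower","rail"):print(n,t,[np.round(d["centre"],3).tolist() for d in env.landmark_of(t,p)[:1]])
print(env.get_state()["wrist_force"])
E
```

```text
t 7.28 tcp [0.5701 0.0616 0.0796] near 4 F [-1.29  1.96  3.63] gap 0.0
[-0.0, -4.9, 0.6] [-0.0, -0.0, -0.1]
[-0.1, -9.9, 0.6] [-0.0, -0.0, -0.19]
[-0.4, -14.9, 0.6] [-0.0, -0.0, -0.29]
[-0.7, -19.9, 0.6] [-0.0, -0.0, -0.39]
[-1.0, -24.9, 0.6] [-0.0, -0.0, -0.48]
top flower [[0.704, -0.085, 0.089]]
top rail [[0.583, -0.004, 0.046]]
scene flower [[0.703, -0.083, 0.088]]
scene rail [[0.586, 0.001, 0.044]]
[ 0.03152209 -1.47050003  2.69564259]
```

Rail hasn't moved; touch is light. I'll continue.

Call:
move_arm(targets=[[[0,-5,0.1],[0,0,-0.1],1],[[-0.1,-10,0.1],[0,0,-0.19],1],[[-0.4,-15,0.1],[0,0,-0.29],1],[[-0.7,-20,0.1],[0,0,-0.39],1],[[-1,-25,0.1],[0,0,-0.48],1]])

```text
clock: 8.2
tcp_pos: [0.5839, 0.0409, 0.0795]
orientation: [-0.0, -0.31, 0.951, 0.0]
wrist_force: [-2.6, 3.5, 3.3]
finger_gap: -0.0002
grip_force: 1.9
```

```bash
python3 nxt.py 6 7.67 0.0794
```

```text
t 8.2 tcp [0.5839 0.0409 0.0795] near 6 F [-2.59  3.48  3.31] gap -0.0
[-0.1, -5.1, 0.1] [0.0, 0.0, -0.1]
[-0.2, -10.1, 0.1] [0.0, 0.0, -0.2]
[-0.4, -15.1, 0.1] [0.0, 0.0, -0.29]
[-0.7, -20.1, 0.1] [0.0, 0.0, -0.39]
[-1.1, -25.1, 0.1] [0.0, 0.0, -0.49]
```

Call:
move_arm(targets=[[[-0.1,-5,0],[0,0,-0.1],1],[[-0.2,-10,0],[0,0,-0.2],1],[[-0.4,-15,0],[0,0,-0.29],1],[[-0.7,-20,0],[0,0,-0.39],1],[[-1.1,-25,0],[0,0,-0.49],1]])

```text
clock: 8.82
tcp_pos: [0.5996, 0.0213, 0.0795]
orientation: [-0.0, -0.351, 0.936, 0.0]
wrist_force: [-1.2, 2.2, 4.0]
finger_gap: -0.0001
grip_force: 1.8
```

```bash
python3 nxt.py 7.67 9.33 0.0794
```

```text
t 8.82 tcp [0.5996 0.0213 0.0795] near 8 F [-1.16  2.24  4.04] gap -0.0
[-0.0, -5.0, 0.1] [0.0, -0.0, -0.09]
[-0.2, -9.9, 0.1] [0.0, -0.0, -0.19]
[-0.4, -14.9, 0.1] [0.0, -0.0, -0.28]
[-0.7, -19.9, 0.1] [0.0, -0.0, -0.38]
[-1.0, -24.9, 0.1] [0.0, -0.0, -0.48]
```

Call:
move_arm(targets=[[[0,-5,0],[0,0,-0.09],1],[[-0.2,-10,0],[0,0,-0.19],1],[[-0.4,-15,0],[0,0,-0.28],1],[[-0.7,-20,0],[0,0,-0.38],1],[[-1,-25,0],[0,0,-0.48],1]])

```text
clock: 9.45
tcp_pos: [0.6168, 0.0032, 0.0795]
orientation: [0.0, -0.39, 0.921, -0.0]
wrist_force: [-1.6, 1.3, 2.6]
finger_gap: 0.0
grip_force: 1.8
```

```bash
python3 nxt.py 9.33 11 0.0794
```

```text
t 9.45 tcp [0.6168 0.0032 0.0795] near 9 F [-1.59  1.33  2.59] gap 0.0
[-0.0, -4.9, 0.1] [-0.0, 0.0, -0.09]
[-0.2, -9.9, 0.1] [-0.0, 0.0, -0.19]
[-0.4, -14.9, 0.1] [-0.0, 0.0, -0.29]
[-0.7, -19.9, 0.1] [-0.0, 0.0, -0.38]
[-1.0, -24.9, 0.1] [-0.0, 0.0, -0.48]
```

Call:
move_arm(targets=[[[0,-5,0.1],[0,0,-0.09],1],[[-0.2,-10,0.1],[0,0,-0.19],1],[[-0.4,-15,0.1],[0,0,-0.29],1],[[-0.7,-20,0.1],[0,0,-0.38],1],[[-1,-25,0.1],[0,0,-0.48],1]])

```text
clock: 10.07
tcp_pos: [0.6353, -0.0135, 0.0794]
orientation: [-0.0, -0.428, 0.904, 0.0]
wrist_force: [-2.5, 2.3, 3.7]
finger_gap: -0.0
grip_force: 2.0
```

```bash
python3 nxt.py 11 13 0.0794
```

```text
t 10.07 tcp [ 0.6353 -0.0135  0.0794] near 11 F [-2.54  2.26  3.68] gap -0.0
[-0.1, -6.0, 0.0] [0.0, 0.0, -0.12]
[-0.3, -12.0, 0.0] [0.0, 0.0, -0.23]
[-0.6, -17.9, 0.0] [0.0, 0.0, -0.35]
[-1.0, -23.9, 0.0] [0.0, 0.0, -0.46]
[-1.6, -29.9, 0.0] [0.0, 0.0, -0.58]
```

Call:
move_arm(targets=[[[-0.1,-6,0],[0,0,-0.12],1],[[-0.3,-12,0],[0,0,-0.23],1],[[-0.6,-18,0],[0,0,-0.35],1],[[-1,-24,0],[0,0,-0.46],1],[[-1.6,-30,0],[0,0,-0.58],1]])

```text
clock: 10.7
tcp_pos: [0.6596, -0.0314, 0.0794]
orientation: [-0.0, -0.473, 0.881, 0.0]
wrist_force: [-3.2, 1.7, 4.6]
finger_gap: -0.0003
grip_force: 1.8
```

Call:
move_arm(targets=[[[0,-1.5,0],[0,0,0],1],[[0,-3,0],[0,0,0],1],[[0,-4,0],[0,0,0],1],[[0,-4,0],[0,0,0],1],[[0,-4,0],[0,0,0],1]])

```text
clock: 11.32
tcp_pos: [0.6628, -0.0334, 0.0795]
orientation: [0.0, -0.473, 0.881, -0.0]
wrist_force: [-2.1, 1.0, 2.8]
finger_gap: -0.0
grip_force: 1.7
```

```bash
python3 nxt.py 13 13 0.0794|head -1; python3 - <<'E'
from workcell import env
import cv2,numpy as np
p=env.read_camera("scene");cv2.imwrite("pics/s2.png",cv2.resize(p["pixels"][120:310,180:400,::-1],None,fx=3,fy=3))
for t in("flower","rail"):print(t,[np.round(d["centre"],3).tolist() for d in env.landmark_of(t,p)[:1]])
E
```

```text
t 11.32 tcp [ 0.6628 -0.0334  0.0795] near 13 F [-2.05  1.03  2.76] gap -0.0
flower [[0.704, -0.084, 0.089]]
rail [[0.582, -0.002, 0.046]]
```

View pics/s2.png

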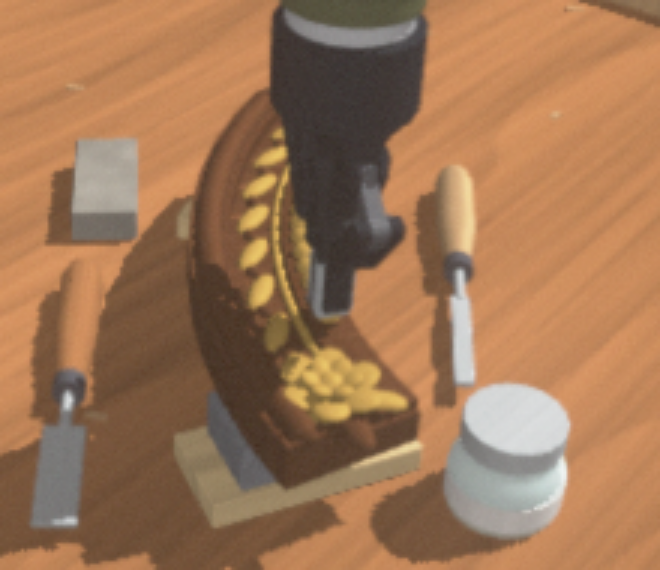

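The fingertips are on the last bead at about (330,312), just short of the flower at (340,385). The rail and the tools haven't moved. Now I lift straight up.

Call:
move_arm(targets=[[[0,0,-10],[0,0,0],1],[[0,0,-30],[0,0,0],1],[[0,0,-60],[0,0,0],1],[[0,0,-100],[0,0,0],1],[[0,0,-130],[0,0,0],1]])

```text
clock: 12.1
tcp_pos: [0.6633, -0.0336, 0.2117]
orientation: [0.001, -0.473, 0.881, -0.001]
wrist_force: [0.3, 0.1, -0.8]
finger_gap: -0.0002
grip_force: 0.0
```

```bash
python3 - <<'E'
from workcell import env
import numpy as np
for n in("top","scene"):
    p=env.read_camera(n)
    for t in("flower","rail"):print(n,t,[np.round(d["centre"],3).tolist() for d in env.landmark_of(t,p)[:1]])
s=env.get_state();print(s["tcp_pos"],s["wrist_force"])
print(env.hand_in())
E
```

```text
top flower []
top rail []
scene flower [[0.706, -0.085, 0.088]]
scene rail []
[ 0.66213119 -0.03332687  0.20813172] [-0.43747547 -0.04553471 -0.03226371]
the job is handed in; nothing more can be done
None
```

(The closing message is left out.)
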